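# Close the washing basket and hold its keyed drive spindle home

### The job

On the watchmaker's bench, first press the lid of the round parts-washing basket down until it is fully seated. Then take the keyed drive spindle out of its wooden stand by its grip, push it into the hub in the middle of the basket, turning it until its key slips into the keyway, and keep pushing against the hub's spring until the shoulder sits on the hub. Finish while still gripping the spindle and holding it fully home, and leave the other things on the bench undisturbed.

Things in the scene. Friction and masses are not known exactly. Their poses are not given: they have to be found in the camera images.
- lid (a joint): How far the basket lid is pressed down: 0 = 8 mm proud, 0.008 m = fully seated; starts at 0 to 0.002. Lid: flat aluminium ring, 148 mm outer and 52 mm inner diameter, 6 mm thick; it only slides straight down (no tilt, cannot come off). Stiff fit: about 4 N moves it, it stays where left and stops hard when seated, its top then 58 mm above the bench.
- lid_pad_left (a point): Centre of the top face of one of the two blue round thumb pads on the lid (26 mm diameter, 3 mm high), on the station's +y side, 49 mm from the hub's axis; 69 mm above the bench with the lid fully raised, 61 mm with it seated. Press straight down here.
- lid_pad_right (a point): The same for the other blue thumb pad, on the station's -y side, 49 mm from the hub's axis.
- station: Fixed parts-washing station: grey base plate 170 x 170 x 20 mm carrying a round steel basket of 140 mm diameter, lid and hub at its centre. Origin: centre of the underside, on the bench. It may stand on the left or on the right of the bench.
- hub: Fixed upright aluminium hub, about 41 mm across, in the middle of the basket. Origin: centre of the mouth of its bore, on its top face, 62 mm above the bench; z up, +x along the keyway. Bore 21 mm diameter. The spindle is home when its shoulder rests on this top face, its end 32 mm deep.
- hub_keyway (a point): Middle of the hub's one keyway at the top face, 15 mm from the bore's axis along the hub's +x. The slot is 10 mm wide, runs from the bore out through the rim, and is marked in red on both sides.
- plunger (a joint): Spring plunger inside the hub: 0 = up, grows (m) as it is pressed. The spindle's end meets it 22 mm below the mouth; it pushes back with about 3 N at first and 8 N with the spindle home (about 0.010). Left alone, the spindle is pushed back up about 10 mm.
- spindle: Loose steel spindle, 0.135 to 0.235 kg, 78 mm long, upright in the stand. Origin: on its axis, at the underside of its shoulder; z up. Above it: shoulder 44 mm diameter, 6 mm thick, then a flat blue grip from 6 to 46 mm, 40 mm long (x), 14 mm thick (y), its +x end red. Below it: shaft 18 mm diameter, 32 mm long, last 3 mm tapered; the key is on the +x side, under the red end.
- spindle_key (a point): Lower end of the spindle's key, 12 mm from the axis along the spindle's +x, 20 mm below its origin. The key is 7 mm wide, reaches 15 mm from the axis and runs up to the shoulder; the 12 mm of shaft below it are a plain round pilot. Unless spindle +x lies along hub +x (within about 0.1 rad) the key rests on the hub's top with the spindle's origin 20 mm above the mouth.
- spindle_grip (a point): Middle of the spindle's blue grip, on its axis, 32 mm above the spindle's origin: where to grasp, pinching across the spindle's y (14 mm).
- stand: Fixed light wooden block 80 x 80 x 45 mm with a 35 mm round hole through its middle; the spindle hangs in it by its shoulder, so the spindle's origin starts 45 mm above the bench. Origin: centre of the underside.
- screwdriver: Bystander: screwdriver lying between station and stand, 150 mm long. Leave alone.
- movement_holder: Bystander: aluminium movement holder, 50 x 85 x 24 mm. Leave alone.
- oil_jar: Bystander: small amber jar, 44 mm diameter, 60 mm high. Leave alone.
- loupe: Bystander: black eye loupe, 36 mm diameter, 30 mm high. Leave alone.
- gear: Bystander: brass clock wheel, 50 mm diameter, 19 mm high. Leave alone.
- parts_dish: Bystander: steel dish, 80 mm diameter, 22 mm high. Leave alone.
- brush: Bystander: bench brush, 150 mm long. Leave alone.
Mind the look-alikes: they are no part of the job. Leave any orange look-alike of the station alone. Leave any purple look-alike of the spindle alone.

How it is judged (in metres and radians):
On the way, in this order (a step that is already met when the one before it is completed fails the run):
1. the lid is fully seated while the spindle is still away from the hub (value of joint lid above 0.0065 m and horizontal distance between spindle and hub above 0.06 m), for 0.1 s.
2. the spindle's end is in the hub's bore, upright (horizontal distance between spindle and hub below 0.005 m and z of spindle in the frame of hub below 0.026 m and angle between the z axis of spindle and the z axis of hub, either way round below 0.12 rad), for 0.05 s.
At the end, for the whole second after the job is handed in: Lid seated (pressed in over 6.5 mm); spindle home in the hub (shoulder within 2 mm of its top, axes within 3 mm and 0.08 rad, key in the keyway), at rest, gripped by the fingers (grasp point within 30 mm of the middle of the grip) and pressing on the hub with over 3 N (value of joint lid above 0.0065 m and horizontal distance between spindle and hub below 0.003 m and z of spindle in the frame of hub below 0.002 m and angle between the z axis of spindle and the z axis of hub, either way round below 0.08 rad and angle between the x axis of spindle and the x axis of hub, either way round below 0.2 rad and contact force between spindle and hub above 3 N and contact force between the fingers and spindle above 2 N and distance between the grasp point and spindle_grip below 0.03 m and linear speed of spindle below 0.02 m/s); the arm keeps its last pose, push and grip.
It fails at once if a bystander is moved by more than 30 mm (distance of any of screwdriver, movement_holder, oil_jar, loupe, gear, parts_dish, brush from where it was at the start of the episode above 0.03 m).
It also fails if it takes over 54 s, if anything falls off the work surface, if the arm or the gripper's body presses on something with over 40 N, if the wrist force passes 120 N, or if a joint passes its speed limit or range.

### The arm

A 6-joint arm with a two-finger parallel gripper is mounted at the origin on the work surface. World frame = base frame: x ahead of the robot, y to its left, z up, the work surface at z = 0. Lengths are in mm, angles in rad, forces in N, time in s.
With the tool pointing down it reaches from about 300 to 1000 mm from the base axis. Payload 5.1 kg.
Tool frame: the origin (TCP) lies at the very end of the fingers, on their centre line; the grasp point (between the pads) lies 19 mm behind it; z points along the fingers, y is the line along which they close (so a half turn about z gives the same grasp; the last joint's range is limited). The gripper opens to 95 mm and grips with 3 to 60 N. Pads are 20 mm wide; open, the fingers measure 119 mm over their backs; the gripper's body (75 mm by 180 mm) begins 59 mm behind the grasp point.
Start: joints at [-1.376, 0.124, 1.65, -0, 1.367, -0.083], TCP at [178.224, -625.077, 214.656] pointing down, gripper open.
Joint ranges: [-2.61, 2.61], [-1.02, 2.33], [0.03, 2.71], [-1.35, 4.49], [0.32, 2.68], [-2.91, 2.91]. Speed limits (rad/s): [2.57, 2.57, 3.14, 3.14, 3.14, 3.14].

### API

Orientations are given as a rotation vector (axis times angle).
In Python, from plant import monitor, eyes, workorder gives the robot as it stands.
- The arm moves only by the tool move_arm, never from a script. Its argument "motion" is a list of rows, each a list of 7 numbers: the shift along the tool's x, y, z in m, then the turn, a rotation vector about the tool's x, y, z in degrees, then the opening, from 0 (shut) to 1 (fully open). A call has 1 to 12 rows; each row is the pose to reach, as a shift and turn from the pose commanded when the call began, along the tool's axes at that moment; what a row does not reach only later rows make up. A row lasts 1/10 s, in which the tool goes at most 50 mm and 8.59 degrees, less where a joint would pass 70% of its speed; a pose out of reach is approached as far as the arm can. A call with a gripper value outside its range is refused whole. The fingers move at their own pace and stop on an object; the grip force is fixed at half the most. Time passes only in rows, so rows that repeat a pose let the fingers close. It gives the time, the measured TCP pose, the force, the opening and the grip force at its end, in the units of the state.
- monitor.get_obs(): the state, without advancing time (a new reading comes with each control period).
- eyes.get_image(name): name is "scene" or "top" or "wrist"; returns (picture, depth): 384x512x3 uint8, red, green, blue; 384x512 float32, mm along the optical axis (not along the pixel's ray), 0 where there is no reading.
- eyes.calibration(name): a dict with "vertical_fov" (degrees; the focal length in pixels is half the picture's height over the tangent of half this angle, whatever the lens; pixels are square), "cx", "cy" (the principal point, pixels), "extrinsics" (4x4, takes a point from world to camera coordinates). Camera axes: x right, y up, looking along -z (the intrinsics and any distortion apply to the point x, -y, -z); pixel columns grow to the right and rows downward; lengths in mm; the calibration is good to about 2 mm. A picture is of the moment at which its call begins: read the wrist's pose just before it. calibration takes no time and is no camera call; for the wrist camera it gives the pose at the moment of the call.
- workorder.sign_off(): hands the job in; it is judged then, once.
The state is a dict: "time": time; "q": joint angles; "qvel": joint speeds; "joint_torque": joint torques, N m; "tool_pos": TCP position; "eef_rot": TCP orientation; "wrist_force": force on the tool from outside, world axes, zero at the start; "wrist_torque": the same for the moment, N m; "gripper_width": finger opening in mm; "gripper_force": force on a finger pad.
Only numpy, scipy, OpenCV 4.12 (cv2) and the standard library are available. Lean on these libraries where they do the work, as an engineer would, in place of code of your own. Each camera call takes 0.05 s, during which the arm holds its last target. There are 200 camera calls.

## Working session

There is one attempt and no reset: what is moved stays moved. The work goes in short steps, Python scripts to look and compute and a tool call to move; the robot and the scene stay as the last step left them, time stands still between calls to the robot, and variables do not carry over. Pictures are saved under pics/ and viewed, at most 10 in all, crops included, and the job is handed in when it is done.

Besides the shell and the picture viewer there is one more tool, called after "Request:" as name(argument=value, ...), one argument or row to a line, values as JSON. move_arm: Moves the arm, as the interface text tells. Its arguments: {"type":"object","properties":{"motion":{"type":"array","items":{"type":"array","items":{"type":"number"}}}},"required":["motion"]}

```bash
mkdir -p pics; ls
python3 - <<'E'
from plant import monitor, eyes
import cv2,numpy as np
o=monitor.get_obs();print({k:np.round(v,3) for k,v in o.items()})
for n in("scene","top"):
    p,d=eyes.get_image(n);np.savez(f"pics/{n}0.npz",p=p,d=d);cv2.imwrite(f"pics/{n}0.png",p[:,:,::-1])
    c=eyes.calibration(n);print(n,c);print((d>0).mean())
print(eyes.calibration("wrist"))
a=cv2.imread("pics/top0.png");cv2.imwrite("pics/top0b.png",cv2.resize(a,(800,600)))
E
```

```text
pics
{'time': np.float64(0.0), 'q': array([-1.376,  0.125,  1.652, -0.   ,  1.368, -0.083]), 'qvel': array([ 0.   , -0.001,  0.002, -0.001, -0.   , -0.001]), 'joint_torque': array([ 2.0000e-03, -4.1760e+01, -3.5993e+01,  7.8000e-02,  4.9000e-02,
       -0.0000e+00]), 'tool_pos': array([ 178.088, -624.466,  213.399]), 'eef_rot': array([-3.109, -0.435,  0.   ]), 'wrist_force': array([ 0.273,  0.346, -0.447]), 'wrist_torque': array([ 0.031,  0.024, -0.005]), 'gripper_force': np.float64(0.0), 'gripper_width': np.float64(95.267)}
scene {'vertical_fov': 46.04204724378022, 'cx': 252.61062161300467, 'cy': 194.29745331933228, 'extrinsics': array([[ 9.47834358e-02,  9.95444625e-01, -1.03004660e-02,
        -4.36444662e+01],
       [-6.32199316e-01,  6.81825194e-02,  7.71799954e-01,
         2.47520177e+02],
       [ 7.68986427e-01, -6.66419039e-02,  6.35781984e-01,
        -1.70060577e+03],
       [ 0.00000000e+00,  0.00000000e+00,  0.00000000e+00,
         1.00000000e+00]])}
0.9962565104166666
top {'vertical_fov': 54.44701787486716, 'cx': 261.90797962503615, 'cy': 192.6976976242759, 'extrinsics': array([[ 1.46687644e-02, -9.99889104e-01,  2.57054931e-03,
        -1.58212534e+01],
       [ 9.86977307e-01,  1.48911108e-02,  1.60168815e-01,
        -4.74491360e+02],
       [-1.60189331e-01,  1.87595223e-04,  9.87086290e-01,
        -9.96485223e+02],
       [ 0.00000000e+00,  0.00000000e+00,  0.00000000e+00,
         1.00000000e+00]])}
0.9959462483723959
{'vertical_fov': 69.69766166112137, 'cx': 258.48305975187014, 'cy': 189.45983848851452, 'extrinsics': array([[ 2.73919713e-01, -9.61751451e-01, -1.46206779e-03,
        -6.48197476e+02],
       [ 9.19893896e-01,  2.62441125e-01, -2.91410152e-01,
         3.30262172e+01],
       [ 2.80647843e-01,  7.84780379e-02,  9.56597086e-01,
        -3.93984496e+02],
       [ 0.00000000e+00,  0.00000000e+00,  0.00000000e+00,
         1.00000000e+00]])}
```

View pics/top0b.png

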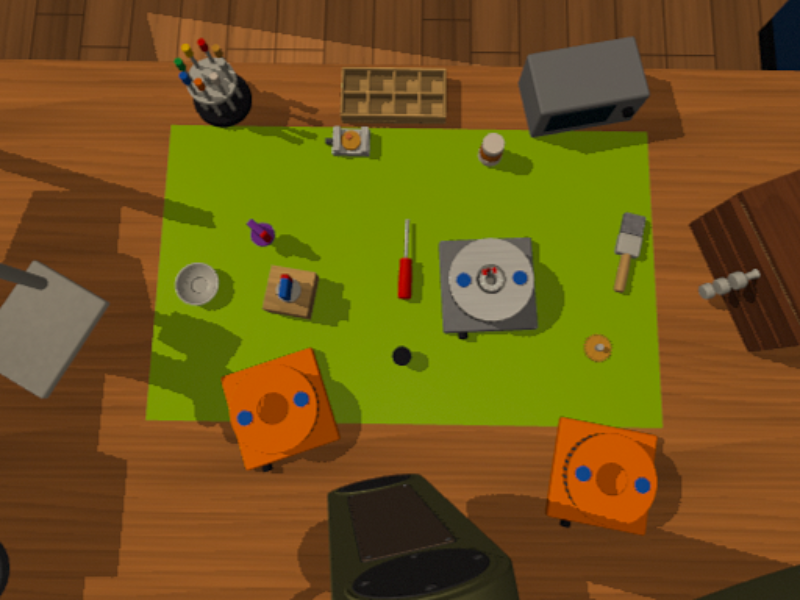

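View pics/scene0.png

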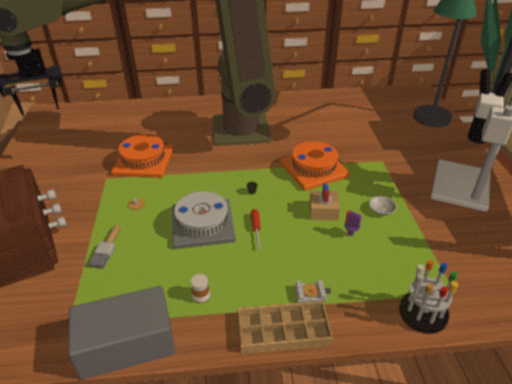

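The top view (800x600) shows these candidates:
- **Station:** grey at (490,280). The orange look-alikes are at (275,408) and (605,475).
- **Spindle:** blue and red in the wooden stand at (288,290). The purple look-alike lies at (262,233).

I choose the grey station and the blue spindle in the stand, and will measure those two.

```bash
cat > h.py <<'E'
from plant import monitor, eyes
import cv2, numpy as np
from scipy.spatial.transform import Rotation as R
def ray(c,u,v):
    f=192/np.tan(np.radians(c["vertical_fov"])/2); T=c["extrinsics"]
    d=np.array([(u-c["cx"])/f,-(v-c["cy"])/f,-1.]); Rm=T[:3,:3]
    return -Rm.T@T[:3,3], Rm.T@d
def onz(c,u,v,z):
    o,d=ray(c,u,v); return o+d*(z-o[2])/d[2]
def mask(p,name):
    h=cv2.cvtColor(p,cv2.COLOR_RGB2HSV); H,S,V=[h[:,:,i].astype(int) for i in range(3)]
    return (dict(blue=(H>100)&(H<122)&(S>130)&(V>40), red=((H<6)|(H>174))&(S>150)&(V>60))[name]).astype(np.uint8)
def blobs(p,name,amin=8):
    n,l,s,c=cv2.connectedComponentsWithStats(mask(p,name))
    return [(c[i],s[i,4],l==i) for i in range(1,n) if s[i,4]>=amin]
def shot(name,save):
    c=eyes.calibration(name); p,d=eyes.get_image(name)
    cv2.imwrite(f"pics/{save}.png",p[:,:,::-1]); return c,p,d
def dpt(c,d,m):
    # 3D points of mask via depth
    v,u=np.nonzero(m&(d>0)); o,_=ray(c,0,0)
    return np.array([o+ray(c,a,b)[1]*d[b,a] for a,b in zip(u,v)])
def totool(target,rz=None):
    o=monitor.get_obs(); Rt=R.from_rotvec(o["eef_rot"])
    return Rt.inv().apply(np.asarray(target)-o["tool_pos"])/1000
E
python3 - <<'E'
from h import *
for n in("top","scene"):
    c=eyes.calibration(n);z=np.load(f"pics/{n}0.npz");p,d=z["p"],z["d"]
    for col in("blue","red"):
        for ce,a,m in blobs(p,col,4):
            P=dpt(c,d,m); 
            if len(P): print(n,col,ce.round(1),a,"z68:",onz(c,*ce,68)[:2].round(1),"depth med",np.median(P,0).round(1),P.min(0).round(),P.max(0).round())
E
```

```text
top blue [118.   49.4] 36 z68: [879.8 409.9] depth med [842.  382.3 135.2] [837. 378. 100.] [869. 394. 140.]
top blue [296.4 178.8] 58 z68: [ 509.3 -101.5] depth med [ 508.9 -100.6   68.4] [ 498. -112.   64.] [520. -89.  75.]
top blue [332.4 177.3] 56 z68: [ 514.9 -199.2] depth med [ 515.3 -198.4   68.6] [ 505. -209.   66.] [ 525. -187.   74.]
top blue [182.3 184.8] 86 z68: [488.1 206.3] depth med [485.8 202.3  88. ] [471. 199.  56.] [502. 211.  94.]
top blue [192.4 255.1] 61 z68: [301.4 171. ] depth med [301.7 171.3  69.9] [291. 161.  65.] [312. 183.  74.]
top blue [156.2 267.2] 63 z68: [269.2 263.7] depth med [269.6 263.3  69.5] [259. 253.  65.] [280. 275.  73.]
top blue [372.9 302.8] 65 z68: [ 187.5 -298.2] depth med [ 187.5 -298.2   69.7] [ 177. -309.   66.] [ 197. -287.   74.]
top blue [410.8 310.2] 64 z68: [ 170.5 -394.9] depth med [ 171.2 -393.7   70.5] [ 159. -405.   66.] [ 181. -384.   75.]
top red [129.4  28.5] 31 z68: [945.9 382. ] depth med [903.4 356.5 135. ] [900. 353. 118.] [912. 362. 141.]
top red [169.8 151.1] 28 z68: [581.5 245.3] depth med [582.3 245.9  67.8] [578.
[... 1055 characters left out ...]
] [497. 209.  91.]
scene blue [218.2 205.5] 22 z68: [ 513.  -100.4] depth med [ 512.4 -100.9   67.8] [ 503. -109.   65.] [522. -93.  72.]
scene blue [182.8 209.2] 20 z68: [ 518.4 -198.1] depth med [ 517.  -198.    66.8] [ 509. -206.   64.] [ 528. -190.   70.]
scene blue [442.7 267.3] 34 z68: [794.6 422.9] depth med [848.5 382.6 134.9] [840. 378. 120.] [852. 390. 140.]
scene red [325.7 195.2] 36 z68: [500.7 205.8] depth med [511.6 203.   77.8] [506. 198.  56.] [517. 209.  91.]
scene red [255.7 219. ] 82 z68: [579.1  -2.3] depth med [531.5   2.5  23.8] [492.  -5.  12.] [563.  10.  28.]
scene red [443.5 291.1] 54 z68: [862.9 395.3] depth med [911.  356.6 135. ] [903. 352. 121.] [915. 365. 139.]
```

Request:
move_arm(
  motion=[
    [0.035, -0.031, -0.01, 0, 0, 1.5, 0],
    [0.07, -0.062, -0.02, 0, 0, 3, 0],
    [0.105, -0.093, -0.03, 0, 0, 4.5, 0],
    [0.14, -0.124, -0.04, 0, 0, 6, 0],
    [0.175, -0.155, -0.045, 0, 0, 7.5, 0],
    [0.21, -0.186, -0.045, 0, 0, 9, 0],
    [0.245, -0.217, -0.045, 0, 0, 10.5, 0],
    [0.28, -0.249, -0.045, 0, 0, 12, 0],
    [0.315, -0.28, -0.045, 0, 0, 13.5, 0],
    [0.35, -0.311, -0.045, 0, 0, 15, 0],
    [0.385, -0.342, -0.045, 0, 0, 15.8, 0],
    [0.421, -0.373, -0.045, 0, 0, 15.8, 0],
  ],
)

```text
time: 1.3
tool_pos: [481.2, -149.0, 259.4]
eef_rot: [3.142, 0.003, -0.0]
wrist_force: [-0.2, 0.1, 0.4]
gripper_width: 4.5
gripper_force: 0.0
```

Run:
```python
from h import *
o=monitor.get_obs();print(o["time"],o["tool_pos"].round(1),o["eef_rot"].round(3),o["gripper_width"])
c,p,d=shot("wrist","w1")
for col in("blue","red"):
    for ce,a,m in blobs(p,col,20):
        P=dpt(c,d,m); z=np.median(P[:,2]); print(col,ce.round(1),a,"on z:",z.round(1),onz(c,*ce,z)[:2].round(1),np.median(P,0).round(1))
```

```text
1.3 [ 481.2 -149.   259.4] [ 3.142e+00  3.000e-03 -0.000e+00] 4.521765859999642
blue [293.4 142.4] 205 on z: 70.0 [ 517.9 -193.6] [ 517.3 -193.5   70. ]
blue [218.6 146.7] 191 on z: 70.0 [512.2 -95.9] [511.9 -96.   70. ]
blue [  0.7 164.8] 35 on z: 63.9 [486.5 201.5] [485.8 201.5  63.9]
red [152.1 132.9] 401 on z: 26.5 [525.8   5.6] [525.7   5.4  26.5]
red [257.1 129.8] 64 on z: 43.2 [ 531.7 -146.2] [ 533.2 -146.    43.2]
red [246.9 134.8] 52 on z: 63.9 [ 527.  -132.9] [ 525.8 -133.    63.9]
```

View pics/w1.png

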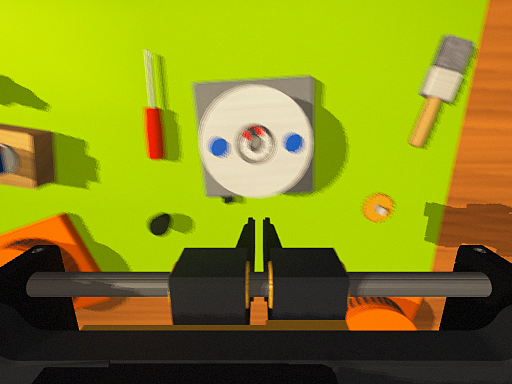

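Request:
move_arm(
  motion=[
    [0.015, -0.024, 0.045, 0, 0, 0, 0],
    [0.03, -0.049, 0.09, 0, 0, 0, 0],
    [0.03, -0.049, 0.12, 0, 0, 0, 0],
    [0.03, -0.049, 0.13, 0, 0, 0, 0],
    [0.03, -0.049, 0.13, 0, 0, 0, 0],
    [0.03, -0.049, 0.13, 0, 0, 0, 0],
    [0.03, -0.049, 0.13, 0, 0, 0, 0],
  ],
)

```text
time: 2.05
tool_pos: [512.2, -103.0, 132.5]
eef_rot: [3.14, 0.002, 0.007]
wrist_force: [-0.1, -0.6, 0.3]
gripper_width: 0.2
gripper_force: 0.0
```

Run:
```python
from h import *
o=monitor.get_obs();print(o["time"],o["tool_pos"].round(1),o["eef_rot"].round(3),o["gripper_width"])
c,p,d=shot("wrist","w2")
for col in("blue","red"):
    for ce,a,m in blobs(p,col,20):
        P=dpt(c,d,m); z=np.median(P[:,2]); print(col,ce.round(1),a,"on z:",z.round(1),onz(c,*ce,z)[:2].round(1),np.median(P,0).round(1))
cv2.imwrite("pics/w2c.png",cv2.resize(p[100:300,180:430,::-1],(750,600),interpolation=cv2.INTER_CUBIC))
```

```text
2.05 [ 512.2 -103.   132.5] [3.14e+00 2.00e-03 7.00e-03] 0.19132953527837782
blue [363.  197.9] 602 on z: 70.0 [ 515.9 -196. ] [ 515.8 -196.1   70. ]
blue [254.7 203.8] 579 on z: 69.9 [510.2 -98.7] [510.2 -99.   69.9]
red [156.7 176.8] 1053 on z: 26.4 [524.3   3.6] [524.3   3.4  26.4]
red [301.6 174.3] 22 on z: 49.8 [ 532.8 -143.1] [ 532.9 -143.3   49.8]
red [314.7 182.2] 91 on z: 64.3 [ 528.9 -153. ] [ 529.  -153.1   64.3]
red [295.4 186.4] 87 on z: 64.3 [ 525.  -135.7] [ 525.2 -135.4   64.3]
```

View pics/w2c.png

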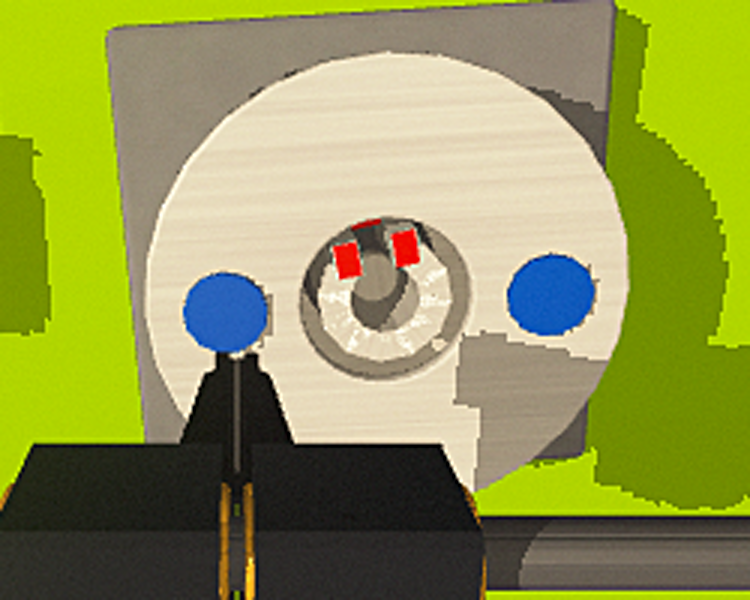

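The crop confirms the grey station. The blue pads are at wrist pixels (255,204) and (363,198), and the red keyway marks at (315,182) and (295,186), which gives a hub yaw of about 0.22 rad. The fingers are above the left pad, so I'm pressing now.

Request:
move_arm(
  motion=[
    [0, -0.002, 0.03, 0, 0, 0, 0],
    [0, -0.002, 0.055, 0, 0, 0, 0],
    [0, -0.002, 0.061, 0, 0, 0, 0],
    [0, -0.002, 0.064, 0, 0, 0, 0],
    [0, -0.002, 0.067, 0, 0, 0, 0],
    [0, -0.002, 0.07, 0, 0, 0, 0],
    [0, -0.002, 0.073, 0, 0, 0, 0],
    [0, -0.002, 0.074, 0, 0, 0, 0],
    [0, -0.002, 0.074, 0, 0, 0, 0],
  ],
)

```text
time: 3.0
tool_pos: [511.9, -100.4, 60.9]
eef_rot: [3.141, 0.004, 0.001]
wrist_force: [-14.2, 2.6, 25.6]
gripper_width: 0.6
gripper_force: 13.3
```

Request:
move_arm(
  motion=[
    [0, 0, -0.04, 0, 0, 0, 0],
    [0, 0, -0.09, 0, 0, 0, 0.3],
    [-0.002, -0.04, -0.11, 0, 0, 0, 0.7],
    [-0.005, -0.085, -0.11, 0, 0, 0, 0.7],
    [-0.01, -0.13, -0.11, 0, 0, 0, 0.7],
    [-0.015, -0.175, -0.11, 0, 0, 0, 0.7],
    [-0.02, -0.22, -0.11, 0, 0, 0, 0.7],
    [-0.02, -0.265, -0.11, 0, 0, 0, 0.7],
    [-0.02, -0.303, -0.11, 0, 0, 0, 0.7],
    [-0.02, -0.303, -0.11, 0, 0, 0, 0.7],
    [-0.02, -0.303, -0.11, 0, 0, 0, 0.7],
    [-0.02, -0.303, -0.11, 0, 0, 0, 0.7],
  ],
)

```text
time: 4.2
tool_pos: [490.4, 202.5, 165.8]
eef_rot: [3.142, 0.002, 0.001]
wrist_force: [-0.5, 0.3, -0.6]
gripper_width: 66.3
gripper_force: 0.0
```

Run:
```python
from h import *
o=monitor.get_obs();print(o["time"],o["tool_pos"].round(1),o["eef_rot"].round(3),o["gripper_width"])
c,p,d=shot("wrist","w3")
for col in("blue","red"):
    for ce,a,m in blobs(p,col,20):
        P=dpt(c,d,m); z=np.median(P[:,2]); print(col,ce.round(1),a,"on z:",z.round(1),onz(c,*ce,z)[:2].round(1),np.median(P,0).round(1))
m=mask(p,"blue")|mask(p,"red")
P=dpt(c,d,m); P=P[(P[:,2]>86)&(P[:,2]<97)&(abs(P[:,0]-493)<50)&(abs(P[:,1]-203)<40)]
print(len(P),"top z",np.median(P[:,2]))
r=cv2.minAreaRect(P[:,:2].astype(np.float32));print("grip top",r, P[:,:2].mean(0))
c,p,d=shot("top","t3")
for ce,a,mm in blobs(p,"blue",20):
    Q=dpt(c,d,mm);print("top",ce.round(),np.median(Q,0).round(1))
p=cv2.imread("pics/w3.png");cv2.imwrite("pics/w3c.png",cv2.resize(p[80:330,100:400],(720,600)))
```

```text
4.2 [490.4 202.5 165.8] [3.142e+00 2.000e-03 1.000e-03] 66.31614080383345
blue [253.3 200.2] 444 on z: 92.6 [487.9 208.2] [488.1 208.5  92.6]
red [205.6  92.7] 114 on z: 80.0 [584.  250.2] [583.7 250.   80. ]
red [429.2 151.3] 1542 on z: 25.1 [523.6   9.1] [523.3   9.3  25.1]
red [255.  177.4] 200 on z: 91.8 [509.8 206.6] [509.2 206.7  91.8]
575 top z 92.61869229984595
grip top ((490.9554443359375, 207.97467041015625), (13.498011589050293, 40.1815299987793), 85.35762023925781) [492.41923602 207.85122743]
top [504.  23.] [ 1436.3 -1176.   -597.5]
top [118.  49.] [842.5 382.3 134.3]
top [332. 178.] [ 514.5 -198.9   61.5]
top [296. 179.] [ 509.5 -101.2   61.4]
top [193. 255.] [303.1 166.8  69.8]
top [373. 303.] [ 187.5 -297.5   70.6]
top [411. 310.] [ 171.  -393.7   70.5]
```

View pics/w3c.png

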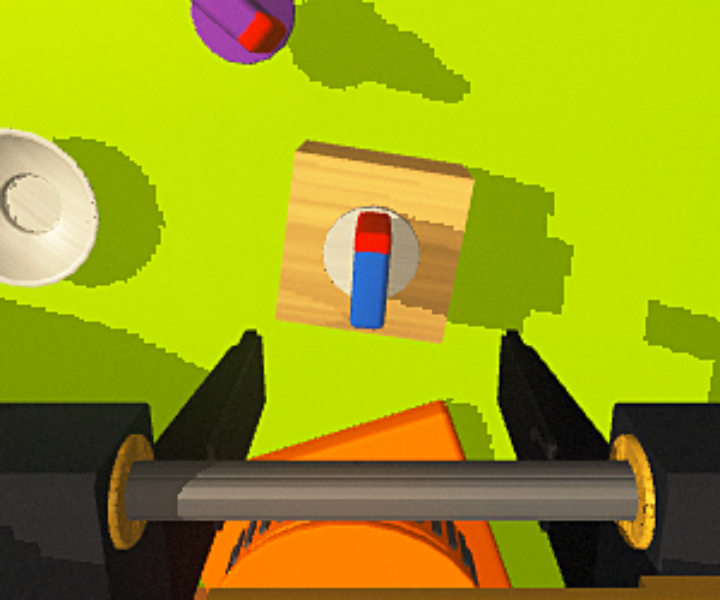

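The lid is seated: the pads read 61.4 mm. The crop shows the blue spindle in the stand with its red end up at about crop (373,230), and the purple one is separate at (250,30). The grip centre is near (491,208) with yaw about -0.08 rad. I'll descend partway and check.

Request:
move_arm(
  motion=[
    [0, -0.002, 0.02, 0, 0, 2, 0.6],
    [0, -0.0045, 0.05, 0, 0, 4.5, 0.5],
    [0, -0.0045, 0.065, 0, 0, 4.5, 0.5],
    [0, -0.0045, 0.07, 0, 0, 4.5, 0.5],
    [0, -0.0045, 0.07, 0, 0, 4.5, 0.5],
    [0, -0.0045, 0.07, 0, 0, 4.5, 0.5],
  ],
)

```text
time: 4.9
tool_pos: [491.0, 207.6, 96.9]
eef_rot: [-3.139, 0.12, -0.003]
wrist_force: [-0.1, -0.4, 0.4]
gripper_width: 47.7
gripper_force: 0.0
```

Run:
```python
from h import *
o=monitor.get_obs();print(o["time"],o["tool_pos"].round(1),o["eef_rot"].round(3),o["gripper_width"])
c,p,d=shot("wrist","w4")
m=mask(p,"blue")|mask(p,"red")
P=dpt(c,d,m); P=P[(P[:,2]>86)&(P[:,2]<97)&(abs(P[:,0]-493)<50)&(abs(P[:,1]-207)<40)]
r=cv2.minAreaRect(P[:,:2].astype(np.float32));print("grip top",r,np.median(P[:,2]))
cv2.imwrite("pics/w4c.png",cv2.resize(p[100:350,100:400,::-1],(720,600)))
```

```text
4.9 [491.  207.6  96.9] [-3.139e+00  1.200e-01 -3.000e-03] 47.660647587481606
grip top ((491.3727722167969, 207.82701110839844), (13.380085945129395, 39.56715393066406), 85.14756774902344) 92.5944989868885
```

View pics/w4c.png

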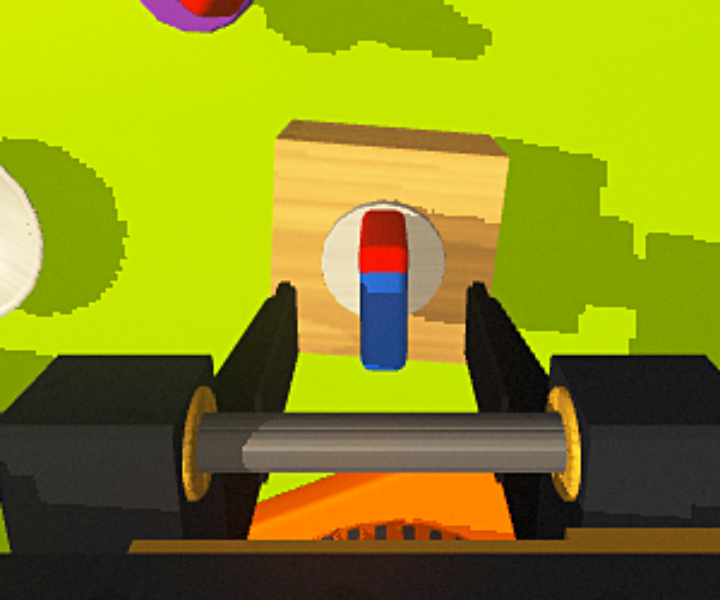

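The fingers straddle the grip evenly: inner edges at crop x 297 and 466, grip at about 383. Descending to grasp.

Request:
move_arm(
  motion=[
    [0, 0, 0.02, 0, 0, 0, 0.5],
    [0, 0, 0.035, 0, 0, 0, 0.5],
    [0, 0, 0.039, 0, 0, 0, 0.5],
    [0, 0, 0.039, 0, 0, 0, 0.5],
    [0, 0, 0.039, 0, 0, 0, 0.1],
    [0, 0, 0.039, 0, 0, 0, 0],
    [0, 0, 0.039, 0, 0, 0, 0],
    [0, 0, 0.039, 0, 0, 0, 0],
    [0, 0, 0.039, 0, 0, 0, 0],
    [0, 0, 0.039, 0, 0, 0, 0],
  ],
)

```text
time: 5.95
tool_pos: [490.2, 207.5, 57.0]
eef_rot: [3.139, -0.12, 0.001]
wrist_force: [-1.4, -0.4, 1.2]
gripper_width: 13.7
gripper_force: 30.0
```

Request:
move_arm(
  motion=[
    [0, 0, -0.02, 0, 0, 0, 0],
    [0, 0, -0.06, 0, 0, 0, 0],
    [0.002, 0.015, -0.093, 0, 0, 0, 0],
    [0.007, 0.05, -0.093, 0, 0, -2, 0],
    [0.014, 0.095, -0.093, 0, 0, -4, 0],
    [0.02, 0.14, -0.093, 0, 0, -6, 0],
    [0.026, 0.185, -0.093, 0, 0, -9, 0],
    [0.032, 0.23, -0.093, 0, 0, -12, 0],
    [0.039, 0.275, -0.093, 0, 0, -15, 0],
    [0.045, 0.32, -0.093, 0, 0, -17, 0],
    [0.0498, 0.3522, -0.093, 0, 0, -17, 0],
    [0.0498, 0.3522, -0.093, 0, 0, -17, 0],
  ],
)

```text
time: 7.15
tool_pos: [512.4, -150.7, 149.1]
eef_rot: [3.123, 0.338, -0.001]
wrist_force: [0.3, -0.0, -2.8]
gripper_width: 14.0
gripper_force: 30.0
```

Request:
move_arm(
  motion=[
    [0, 0, 0, 0, 0, 0, 0],
    [0, 0, 0, 0, 0, 0, 0],
    [0, 0, 0, 0, 0, 0, 0],
  ],
)

```text
time: 7.45
tool_pos: [512.6, -146.2, 149.3]
eef_rot: [-3.122, -0.348, 0.001]
wrist_force: [0.4, 0.2, -2.4]
gripper_width: 14.0
gripper_force: 30.0
```

Run:
```python
from h import *
o=monitor.get_obs();print(o["time"],o["tool_pos"].round(1),o["eef_rot"].round(3),o["gripper_width"],o["gripper_force"],o["wrist_force"])
Rt=R.from_rotvec(o["eef_rot"]).as_matrix();print("tool x",Rt[:,0].round(3),"z",Rt[:,2].round(3))
c,p,d=shot("wrist","w5")
for col in("blue","red"):
    for ce,a,m in blobs(p,col,20):
        P=dpt(c,d,m); z=np.median(P[:,2]); print(col,ce.round(1),a,"on z:",z.round(1),onz(c,*ce,z)[:2].round(1),np.median(P,0).round(1))
m=mask(p,"blue")|mask(p,"red")
P=dpt(c,d,m); zt=np.percentile(P[:,2],99);Q=P[(P[:,2]>175)]
if len(Q): print("grip top",cv2.minAreaRect(Q[:,:2].astype(np.float32)),np.median(Q[:,2]))
cv2.imwrite("pics/w5c.png",cv2.resize(p[100:350,100:400,::-1],(720,600)))
```

```text
7.45 [ 512.6 -146.2  149.3] [-3.122e+00 -3.480e-01  1.000e-03] 13.97808153117773 29.999706745147705 [ 0.3975167   0.19649137 -2.38472487]
tool x [ 0.976  0.22  -0.   ] z [-0.  0. -1.]
blue [211.5 185.6] 505 on z: 62.8 [510.2 -98.8] [510.4 -98.9  62.8]
blue [309.3 201. ] 483 on z: 62.8 [ 515.8 -196.2] [ 515.8 -196.2   62.8]
blue [258.5 255.3] 776 on z: 185.0 [ 515.3 -144.6] [ 515.4 -144.6  185. ]
red [125.3 142.8] 1065 on z: 26.3 [525.1   2.9] [525.2   2.8  26.3]
red [260.6 169.5] 39 on z: 49.6 [ 533.5 -142.7] [ 533.4 -142.7   49.6]
red [251.9 180.1] 79 on z: 64.4 [ 524.7 -136. ] [ 524.8 -136.    64.4]
red [270. 180.] 77 on z: 64.3 [ 528.6 -153. ] [ 528.8 -153.    64.3]
red [258.4 221.9] 842 on z: 179.2 [ 532.6 -140.7] [ 531.8 -141.   179.2]
grip top ((520.147216796875, -141.31015014648438), (33.88997268676758, 61.1314582824707), 6.558798789978027) 184.83642569770825
```

View pics/w5c.png

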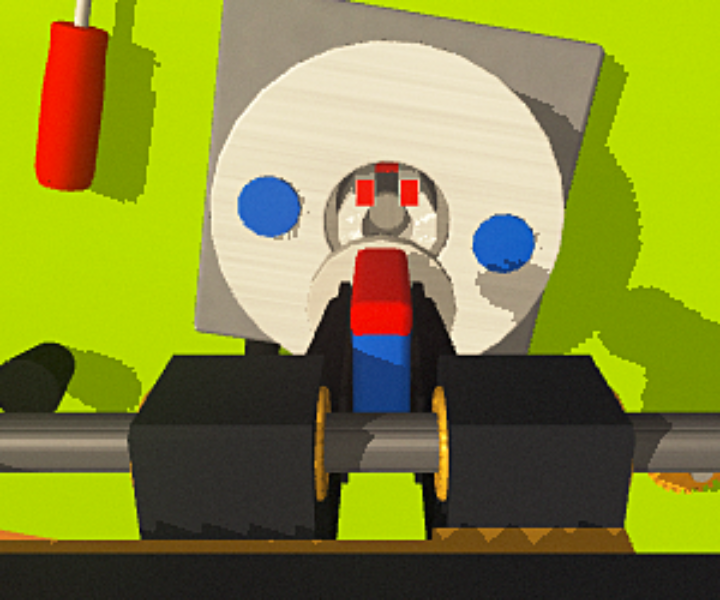

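Run:
```python
from h import *
o=monitor.get_obs();Rt=R.from_rotvec(o["eef_rot"]);print(o["tool_pos"].round(1))
c,p,d=shot("wrist","w6")
for n in("red","blue"):
    P=dpt(c,d,mask(p,n)); P=Rt.inv().apply(P-o["tool_pos"]); P=P[(P[:,2]<-30)&(P[:,2]>-40)]
    print(n,len(P),np.percentile(P,[1,50,99],axis=0).round(1).tolist())
b=[onz(c,*ce,61)[:2] for ce,a,m in blobs(p,"blue",200) if ce[1]<215];print("pads z61",np.round(b,1),np.mean(b,0).round(1))
r=[onz(c,*ce,62)[:2] for ce,a,m in blobs(p,"red",60) if 175<ce[1]<190];print("marks z62",np.round(r,1),np.mean(r,0).round(1))
# steel shoulder: points 5..20 mm below TCP
P=dpt(c,d,np.ones(d.shape,bool)); P=Rt.inv().apply(P-o["tool_pos"])
S=P[(P[:,2]>2)&(P[:,2]<10)&(np.hypot(P[:,0],P[:,1])<35)]
print("shoulder",len(S),np.percentile(S,[1,50,99],axis=0).round(1).tolist())
```

```text
[ 512.7 -146.2  149.5]
red 417 [[13.3, -7.8, -37.0], [18.1, -0.6, -35.4], [21.1, 6.0, -30.2]]
blue 771 [[-7.2, -7.5, -37.0], [3.0, -1.2, -35.6], [12.6, 5.6, -33.3]]
pads z61 [[ 509.7  -98.6]
 [ 515.2 -196.7]] [ 512.4 -147.7]
marks z62 [[ 524.2 -136.2]
 [ 528.1 -153.3]] [ 526.2 -144.7]
shoulder 861 [[-5.2, -21.9, 2.7], [11.3, -1.2, 4.3], [22.0, 19.8, 8.5]]
```

Everything is consistent: the lid pads, both marks and the spindle appear in one view. The correction is small (about -1.2 mm in tool x and +2.6 mm in tool y), so I'll ease the pilot into the bore.

Request:
move_arm(
  motion=[
    [-0.0012, 0.0026, 0.01, 0, 0, 0, 0],
    [-0.0012, 0.0026, 0.025, 0, 0, 0, 0],
    [-0.0012, 0.0026, 0.036, 0, 0, 0, 0],
    [-0.0012, 0.0026, 0.039, 0, 0, 0, 0],
    [-0.0012, 0.0026, 0.042, 0, 0, 0, 0],
    [-0.0012, 0.0026, 0.045, 0, 0, 0, 0],
    [-0.0012, 0.0026, 0.048, 0, 0, 0, 0],
    [-0.0012, 0.0026, 0.05, 0, 0, 0, 0],
    [-0.0012, 0.0026, 0.05, 0, 0, 0, 0],
  ],
)

```text
time: 8.45
tool_pos: [512.2, -150.2, 99.5]
eef_rot: [-3.123, -0.345, 0.0]
wrist_force: [0.4, -0.2, -2.1]
gripper_width: 13.7
gripper_force: 30.0
```

The pilot is in the bore without contact force. Now the key.

Request:
move_arm(
  motion=[
    [0, 0, 0.002, 0, 0, 0, 0],
    [0, 0, 0.004, 0, 0, 0, 0],
    [0, 0, 0.006, 0, 0, 0, 0],
    [0, 0, 0.008, 0, 0, 0, 0],
    [0, 0, 0.01, 0, 0, 0, 0],
    [0, 0, 0.012, 0, 0, 0, 0],
    [0, 0, 0.012, 0, 0, 0, 0],
  ],
)

```text
time: 9.15
tool_pos: [512.0, -150.1, 87.2]
eef_rot: [-3.122, -0.345, 0.001]
wrist_force: [0.3, 1.3, -3.3]
gripper_width: 13.9
gripper_force: 30.0
```

Request:
move_arm(
  motion=[
    [0, 0, 0.003, 0, 0, 0, 0],
    [0, 0, 0.006, 0, 0, 0, 0],
    [0, 0, 0.009, 0, 0, 0, 0],
    [0, 0, 0.011, 0, 0, 0, 0],
    [0, 0, 0.0125, 0, 0, 0, 0],
    [0, 0, 0.014, 0, 0, 0, 0],
    [0, 0, 0.014, 0, 0, 0, 0],
    [0, 0, 0.014, 0, 0, 0, 0],
  ],
)

```text
time: 9.95
tool_pos: [512.5, -150.1, 74.4]
eef_rot: [-3.122, -0.345, -0.001]
wrist_force: [-2.0, 2.9, 5.7]
gripper_width: 13.8
gripper_force: 30.0
```

Request:
move_arm(
  motion=[
    [0, 0, 0.0007, 0, 0, 0, 0],
    [0, 0, 0.0014, 0, 0, 0, 0],
    [0, 0, 0.002, 0, 0, 0, 0],
    [0, 0, 0.002, 0, 0, 0, 0],
    [0, 0, 0.002, 0, 0, 0, 0],
  ],
)

```text
time: 10.45
tool_pos: [512.5, -150.1, 74.0]
eef_rot: [-3.122, -0.345, 0.0]
wrist_force: [-6.4, 3.8, 14.1]
gripper_width: 13.7
gripper_force: 30.0
```

Request:
move_arm(
  motion=[
    [0, 0, 0.0005, 0, 0, 0, 0],
    [0, 0, 0.0005, 0, 0, 0, 0],
    [0, 0, 0.0005, 0, 0, 0, 0],
    [0, 0, 0.0005, 0, 0, 0, 0],
  ],
)

```text
time: 10.85
tool_pos: [512.5, -150.1, 74.0]
eef_rot: [-3.122, -0.346, 0.0]
wrist_force: [-9.0, 4.6, 15.2]
gripper_width: 13.4
gripper_force: 30.0
```

Run:
```python
from h import *
c,p,d=shot("wrist","w7")
o=monitor.get_obs();Rt=R.from_rotvec(o["eef_rot"]);print(o["tool_pos"].round(1),o["wrist_force"].round(1))
P=dpt(c,d,np.ones(d.shape,bool)); Q=Rt.inv().apply(P-o["tool_pos"])
S=(np.hypot(Q[:,0],Q[:,1])<21)&(Q[:,2]>0)&(Q[:,2]<15);print("shoulder top z",np.median(P[S,2]),S.sum())
for ce,a,m in blobs(p,"blue",100): print(ce.round(),np.median(dpt(c,d,m),0).round(1))
cv2.imwrite("pics/w7c.png",cv2.resize(p[100:350,100:400,::-1],(720,600)))
```

```text
[ 512.5 -150.2   73.9] [-7.6  3.9 15.9]
shoulder top z 69.85960539857587 629
[189. 214.] [510.2 -98.9  62.8]
[322. 233.] [ 516.3 -195.8   62.8]
[258. 255.] [ 515.3 -148.6  109.6]
```

View pics/w7c.png

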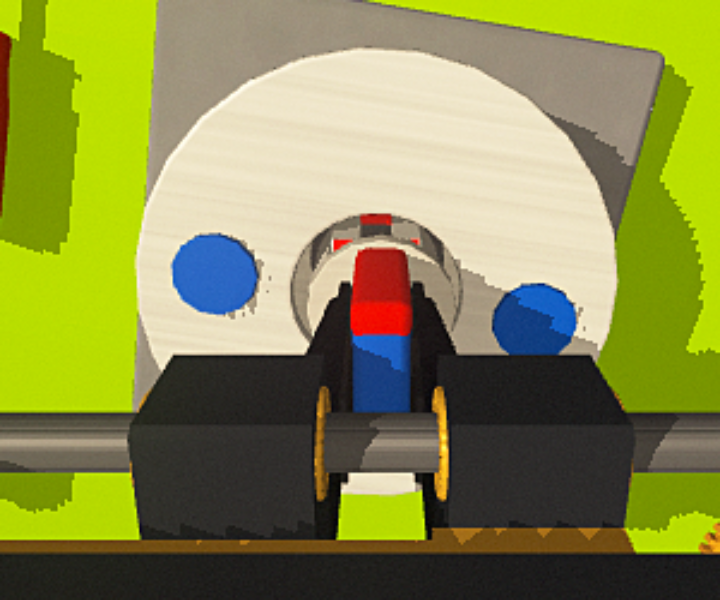

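The shoulder disc sits on the hub, with the red marks just showing at crop (345,245) and (415,243). Its top reads about 68 mm after the known 1.8 mm bias, which is 62 + 6, so it is home. The lid pads are at the seated height. Handing in.

```bash
python3 -c "
from plant import workorder
print(workorder.sign_off())"
```

```text
the job is handed in; nothing more can be done
None
```

I handed the job in with the lid seated (pads at 61.4 mm) and the spindle keyed and home in the hub, still gripped and pushed down with about 16 N at the wrist; sign-off gave no verdict, and I did not re-measure the bystanders, though no move went near them.

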